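Lay the bar in its tray, then hold the gate key turned

TASK

Lay the silver bar flat in the empty compartment of the wooden tray and let go of it. Then take the brass key from its wooden rest, push it fully home into the olive key switch, wiggling it to and fro past the sticky pins where it catches, and turn it a full quarter turn clockwise to release the gate; the switch springs back if let go, so finish while still gripping the key and holding it turned. Leave the pocket watch, the crystal salt cellar and the green snuff tin where they are.

Things in the scene. Friction and masses are not known exactly. Their poses are not given: they have to be found in the camera images.
- bar: Loose silver bar, 80 (x) x 22 (y) x 14 (z) mm, 0.24 kg, lying flat on the marble ledge. Origin: centre of its underside; x along its length, z up. It may be laid either end first.
- tray: Fixed wooden tray, 98 (x) x 81 (y) mm, on the ledge; floor 4 mm thick, walls 5 mm thick with tops 9 mm above the ledge. Two green-floored compartments, long along the tray's x: the -y one holds three fixed bronze medallions (27 mm across, tops 8 mm above the ledge), the +y one is empty. Origin: centre of its underside.
- bar_place (a point): Centre of the empty compartment's floor, 4 mm above the ledge; axes as the tray's. The compartment is 88 mm (x) by 35 mm (y) inside and 5 mm deep, so the bar stands 9 mm above the walls.
- rest: Fixed wooden key rest, 56 (x) x 44 (y) x 46 (z) mm, with an upright slot 16 (x) x 6 (y) mm, 40 mm deep, in the middle of its top. Origin: centre of its underside.
- key: Loose brass key, 60 g, upright in the rest, blade down; lift it straight up. Origin: on its axis at the underside of the collar (22 x 12 x 4 mm), which sits on the rest's top, 46 mm above the ledge. Bow, from 4 to 38 mm above the origin: a flat plate 30 (x) x 10 (y) mm, to be gripped across its 10 mm (along y). It fits the switch either way round (half a turn about z).
- key_tip (a point): End of the key's blade, 34 mm below the key's origin. The blade is a stem 6 (x) x 4 (y) mm that ends in a wider bit, 14 (x) x 4 (y) mm, over its last 7 mm, with a rounded end. The bit turns the cylinder.
- switch: Fixed olive steel key switch, 80 x 80 x 46 mm high, lock cylinder upright in the middle of its top. Origin: centre of its underside. Fixed catch pins inside stop a bit pushed straight down: the first pair, 8 to 11 mm deep, lets it by only while the key is turned 0.3 to 0.5 rad clockwise of the lock's 0; the second, 22 to 25 mm deep, only while turned 0.3 to 0.5 rad anticlockwise.
- keyway (a point): Centre of the keyway's mouth on the cylinder's top, 46 mm above the ledge; turns with the cylinder. Slot 16 (x) x 6 (y) mm, 40 mm deep, chamfered 1.5 mm. Key home: its origin here, collar on the top. With the blade's end 19 to 21 mm deep (between the pins) or home, it turns freely. Surest: turn at those depths; or wiggle to and fro by 0.4 rad under a light push (5 N); do not force it.
- lock (a joint): Turn of the cylinder, rad: starts at 0 with the slot along the switch's x, grows clockwise seen from above to a stop at 1.57; anticlockwise it goes to a stop at -0.6. A weak spring (0.05 N m per rad) turns it back towards 0 when let go. The key has up to 0.15 rad of play in the slot.
- watch: Silver pocket watch, 48 mm across, 12 mm high, loose on the ledge; leave it. Origin: centre of its underside.
- cellar: Cut-crystal square salt cellar, 50 x 50 mm, 36 mm high, loose; leave it. Origin: centre of its underside.
- snuff: Green enamel snuff tin, 57 (x) x 40 (y) x 23 (z) mm, loose; leave it. Origin: centre of its underside.
There are look-alikes about, which are no part of the job. Leave any pink or purple look-alike of the tray alone.

How it is judged:
By the outcome, as a careful person would: the job done as asked, in the order asked, and still so for the second after the job is handed in, while the arm keeps its last pose, push and grip.
It also fails if it takes over 64 s, if anything falls off the work surface, if the arm or the gripper's body presses on something with over 40 N, if the wrist force passes 120 N, or if a joint passes its speed limit or range.

ROBOT

A 6-joint arm with a two-finger parallel gripper is mounted at the origin on the work surface. World frame = base frame: x ahead of the robot, y to its left, z up, the work surface at z = 0. Lengths are in mm, angles in rad, forces in N, time in s.
With the tool pointing down it reaches from about 350 to 775 mm from the base axis. Payload 7.3 kg.
Tool frame: the origin (TCP) lies midway between the tips of the shut fingers; the grasp point (between the pads) lies robot.grip_depth behind it (robot.grip_depth is the distance from the TCP to the grasp point, in mm); z points along the fingers, y is the line along which they close (so a half turn about z gives the same grasp; the last joint's range is limited). The gripper opens to 92 mm and grips with 3 to 60 N. Pads are 19 mm wide; open, the fingers measure 130 mm over their backs; the gripper's body (75 mm by 190 mm) begins 47 mm behind the grasp point.
Start: joints at [-1.34, 0.342, 1.524, -0, 1.275, -0.146], TCP at [193.195, -488.181, 226.741] pointing down, gripper open.
Joint ranges: [-2.53, 2.53], [-0.77, 2.02], [0.04, 2.7], [-1, 4.14], [0.28, 2.66], [-3.11, 3.11]. Speed limits (rad/s): [2.57, 2.57, 3.14, 3.14, 3.14, 3.14].

INTERFACE

Orientations are given as a rotation vector (axis times angle).
In Python, from cell import robot gives the robot as it stands.
- The arm moves only by the tool carry_out, never from a script. Its argument "increments" is a list of rows, each a list of 3 entries, a list of its own where there are three numbers: the shift along the tool's x, y, z each as a share of 0.1 m, from -1 to 1, then the turn about the tool's z as a share of 2 pi rad, from -1 to 1, then the gripper's target within -1 to 1 (fully open at 1, half-way at 0, shut at -1). A call has 1 to 5 rows; each row is the pose to reach, as a shift and turn from the pose commanded when the call began, along the tool's axes at that moment, turning the shorter way round; what a row does not reach only later rows make up. A row lasts 1/10 s, in which the tool goes at most 50 mm and 8.59 degrees, less where a joint would pass 70% of its speed; a pose out of reach is approached as far as the arm can. A call with a number of a shift or a turn outside -1 to 1 is refused whole. A call with a gripper value outside its range is refused whole. The fingers move at their own pace and stop on an object; "grip_force" is the grip in N (left out, the last holds). Time passes only in rows, so rows that repeat a pose let the fingers close. It gives the time, the measured TCP pose, the force, the opening and the grip force at its end, in the units of the state.
- robot.get_obs(): the state, without advancing time (a new reading comes with each control period).
- robot.camera(name): name is "side" or "top" or "wrist"; returns a dict with "pixels" (480x640x3 uint8, red, green, blue), "range_z" (480x640 float32, mm along the optical axis (not along the pixel's ray), 0 where there is no reading), "fx", "fy", "cx", "cy" (pixels), "k1" (the pictures are not rectified: a ray, as slopes to the right and down, at radius r is drawn at 1 + k1 r^2 times it, then the intrinsics apply), "R" (3x3) and "t" (3): a world point X has camera coordinates R X + t. Camera axes: x right, y down, z forward; pixel columns grow to the right and rows downward; lengths in mm; the calibration is good to about 2 mm. A picture is of the moment at which its call begins.
- robot.finish_job(): hands the job in; it is judged then, once.
The state is a dict: "time_s": time; "q": joint angles; "joint_velocities": joint speeds; "joint_efforts": joint torques, N m; "tool_pos": TCP position; "tool_rot": TCP orientation; "ft_force": force on the tool from outside, world axes, zero at the start; "moment": the same for the moment, N m; "width": opening from 0.0 (shut) to 1.0 (fully open); "grip_force": force on a finger pad.
Only numpy, scipy, OpenCV 4.12 (cv2) and the standard library are available. Lean on these libraries where they do the work, as an engineer would, in place of code of your own. Each camera call takes 0.05 s, during which the arm holds its last target. There are 200 camera calls.

## Working session

There is one attempt and no reset: what is moved stays moved. The work goes in short steps, Python scripts to look and compute and a tool call to move; the robot and the scene stay as the last step left them, time stands still between calls to the robot, and variables do not carry over. Pictures are saved under pics/ and viewed, at most 10 in all, crops included, and the job is handed in when it is done.

Besides the shell and the picture viewer there is one more tool, called as name([rows], argument=value, ...), one row to a line, values as JSON. carry_out: Moves the arm, as the interface text tells. Its arguments: {"type":"object","properties":{"increments":{"type":"array","items":{"type":"array"}},"grip_force":{"type":"number"}},"required":["increments"]}

```bash
ls; mkdir -p pics; python3 - <<'E'
from cell import robot
import cv2,numpy as np
print(robot.get_obs(), robot.grip_depth)
for n in("top","side"):
    c=robot.camera(n); np.savez(f"{n}0.npz",**c); cv2.imwrite(f"pics/{n}0.png",c["pixels"][...,::-1])
    print(n,c["fx"],c["fy"],c["cx"],c["cy"],c["k1"],c["R"],c["t"])
E
```

```text
pics
{'time_s': 0.0, 'q': array([-1.34000604e+00,  3.42724966e-01,  1.52501698e+00, -4.03152400e-05,
        1.27539334e+00, -1.46002740e-01]), 'joint_velocities': array([-0.00033407, -0.0005945 , -0.00030477,  0.00061217, -0.00036923,
       -0.00029547]), 'joint_efforts': array([-2.80329870e-03, -4.31254935e+01, -2.44221675e+01,  7.14259129e-02,
        5.58997749e-02, -1.25528209e-04]), 'tool_pos': array([ 193.08227031, -487.76671583,  226.04381123]), 'tool_rot': array([-3.08448887e+00, -5.88099917e-01,  1.63131532e-04]), 'ft_force': array([-0.75236794,  0.06530518, -1.22971065]), 'moment': array([0.02211953, 0.02836264, 0.03721807]), 'grip_force': 0.0, 'width': 0.9951235691882965} 18.8
top 515.1885075979529 515.1885075979529 319.4304666899239 242.01364790553802 -0.12645117969489747 [[ 0.00670939 -0.99975512 -0.02108747]
 [-0.98632995 -0.00314423 -0.16475237]
 [ 0.16464572  0.02190459 -0.98610952]] [  21.29109532  553.00182068 1018.35663446]
side 621.8324317771687 621.8324317771687 321.8901813410777 227.42175314843564 -0.033442602940221035 [[-0.83149522 -0.55547123 -0.00821086]
 [-0.39455823  0.60089725 -0.69515919]
 [ 0.39107481 -0.57478188 -0.71880893]] [458.12642116 253.58671793 951.49003083]
```

View pics/top0.png

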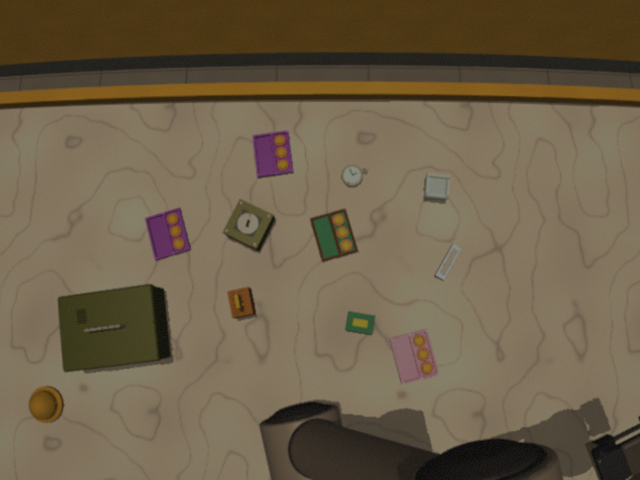

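View pics/side0.png

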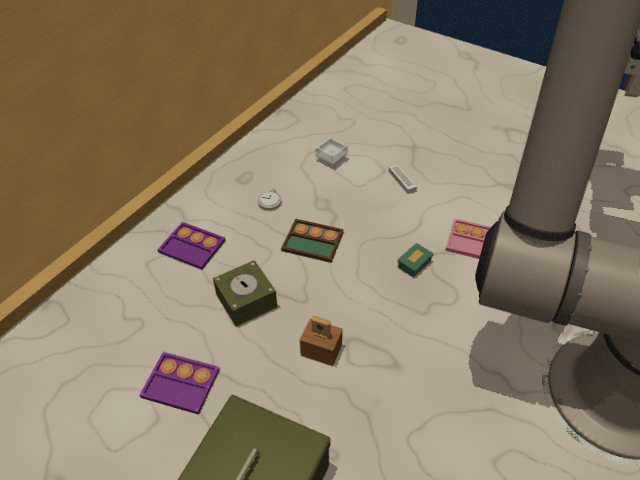

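The top view shows the green/brown tray at (334,235) with its empty compartment to the left. The bar is at (448,262), the key rest at (241,303) and the switch at (249,225). The pocket watch, salt cellar and snuff tin are at (352,176), (437,187) and (360,323). The side view agrees. Next I'll measure these.

```bash
cat > h.py <<'E'
import cv2,numpy as np
def K(c): return np.array([[c["fx"],0,c["cx"]],[0,c["fy"],c["cy"]],[0,0,1.]])
def slopes(c,uv):
    return cv2.undistortPoints(np.asarray(uv,float).reshape(-1,1,2),K(c),np.array([float(c["k1"]),0,0,0,0])).reshape(-1,2)
def onplane(c,uv,z):
    d=np.c_[slopes(c,uv),np.ones(len(np.atleast_2d(uv)))]@c["R"]; o=-c["R"].T@c["t"]
    return o+d*((z-o[2])/d[:,2])[:,None]
def cloud(c):
    v,u=np.mgrid[:480,:640]; uv=np.c_[u.ravel(),v.ravel()]
    P=np.c_[slopes(c,uv),np.ones(len(uv))]*c["range_z"].reshape(-1,1)
    return ((P-c["t"])@c["R"]).reshape(480,640,3)
def big(m):
    n,l,s,_=cv2.connectedComponentsWithStats(m.astype(np.uint8)); return l==1+np.argmax(s[1:,4])
def rect(c,m,z):
    """min-area rectangle (mm) of the mask's pixel outlines on plane z; angle of long side"""
    v,u=np.nonzero(m); uv=np.concatenate([np.c_[u+a,v+b] for a in(-.5,.5) for b in(-.5,.5)])
    P=onplane(c,uv,z)[:,:2]; (cx,cy),(w,h),a=cv2.minAreaRect(P.astype(np.float32))
    if w<h: w,h,a=h,w,a+90
    cen=onplane(c,np.c_[u,v],z)[:,:2]; Q=cen-cen.mean(0); e=np.linalg.eigh(Q.T@Q)[1][:,1]
    pa=np.degrees(np.arctan2(e[1],e[0]))
    return dict(c=np.round((cx,cy),1),wh=np.round((w,h),1),ang=round((a+90)%180-90,1),mean=np.round(cen.mean(0),1),pca=round((pa+90)%180-90,1),n=len(u))
E
python3 - <<'E'
from h import *
for n in("top","side"):
    c=dict(np.load(n+"0.npz")); W=cloud(c); Z=W[...,2]; hsv=cv2.cvtColor(c["pixels"],cv2.COLOR_RGB2HSV)
    print(n,"ledge z",np.median(Z[280:290,380:420]) , np.std(Z[280:290,380:420]), "cam",-c["R"].T@c["t"])
    def roi(u,v,r):
        m=np.zeros((480,640),bool); m[v-r:v+r,u-r:u+r]=1; return m
    P=dict(top=dict(bar=(448,262),tray=(334,235),sw=(249,225),rest=(241,303),watch=(352,176),cellar=(437,187),snuff=(360,323)),
     side=dict(bar=(402,178),tray=(313,240),sw=(245,290),rest=(321,337),watch=(269,200),cellar=(332,152),snuff=(415,260)))[n]
    R=dict(bar=28,tray=38,sw=38,rest=28,watch=20,cellar=22,snuff=22)
    H=dict(bar=(9,20,14),sw=(42,52,46),rest=(40,52,46),watch=(6,16,12),cellar=(30,42,36),snuff=(18,28,23))
    for k,(a,b,z) in H.items():
        m=big(roi(*P[k],R[k])&(Z>a)&(Z<b)); print(k,rect(c,m,z),"zmed",np.round(np.median(Z[m]),1))
    g=big(roi(*P["tray"],R["tray"])&(hsv[...,0]>55)&(hsv[...,0]<95)&(hsv[...,1]>90)); print("greenfloor",rect(c,g,4),np.median(Z[g]))
    m=big(roi(*P["tray"],R["tray"])&(Z>5.5)&(Z<14)); print("tray",rect(c,m,9))
    m=big(roi(*P["rest"],R["rest"])&(Z>60)&(Z<95)); print("bow top",rect(c,m,84),Z[m].max())
E
python3 - <<'E'
import cv2,numpy as np
t=cv2.imread("pics/top0.png"); s=cv2.imread("pics/side0.png")
r=lambda i,x,y,w,h:cv2.resize(i[y:y+h,x:x+w],(400,300),interpolation=cv2.INTER_CUBIC)
cv2.imwrite("pics/crops.png",np.vstack([np.hstack([r(t,209,195,80,60),r(t,201,273,80,60)]),np.hstack([r(s,205,260,80,60),r(t,408,232,80,60)])]))
E
```

```text
top ledge z 0.41322236964686976 54.74926904766687 cam [3.77631346e+02 7.17960391e-01 1.09576850e+03]
bar {'c': array([ 518. , -248.7]), 'wh': array([84.9, 26. ]), 'ang': -31.1, 'mean': array([ 517.8, -248.7]), 'pca': np.float64(-31.5), 'n': 403} zmed 14.4
sw {'c': array([591.7, 175. ]), 'wh': array([84.2, 83.5]), 'ang': 64.9, 'mean': array([591.3, 175.1]), 'pca': np.float64(70.1), 'n': 1417} zmed 46.2
rest {'c': array([428.4, 186.6]), 'wh': array([59.1, 47.8]), 'ang': 12.5, 'mean': array([428.1, 185.6]), 'pca': np.float64(11.5), 'n': 497} zmed 46.1
watch {'c': array([708.1, -46.1]), 'wh': array([53.6, 50.5]), 'ang': -27.5, 'mean': array([706.9, -46.2]), 'pca': np.float64(-62.2), 'n': 363} zmed 11.8
cellar {'c': array([ 678.4, -227. ]), 'wh': array([55. , 54.7]), 'ang': -5.4, 'mean': array([ 678.9, -227.7]), 'pca': np.float64(13.5), 'n': 283} zmed 35.9
snuff {'c': array([388.9, -60.2]), 'wh': array([59.6, 42.5]), 'ang': 80.8, 'mean': array([388.8, -60.3]), 'pca': np.float64(79.9), 'n': 538} zmed 23.4
greenfloor {'c': array([571.9,  12.4]), 'wh': array([87.2, 33.9]), 'ang': 15.8, 'mean
[... 1164 characters left out ...]
an': array([ 675.3, -220.5]), 'pca': np.float64(88.6), 'n': 252} zmed 34.0
snuff {'c': array([385.7, -53.7]), 'wh': array([62.5, 44.2]), 'ang': 80.9, 'mean': array([385.7, -53.8]), 'pca': np.float64(82.5), 'n': 551} zmed 22.1
greenfloor {'c': array([551.5,   7. ]), 'wh': array([37.3, 27.3]), 'ang': 14.9, 'mean': array([549.2,   9.2]), 'pca': np.float64(42.5), 'n': 62} 3.6696366603721606
tray {'c': array([5.736e+02, 5.000e-01]), 'wh': array([101.4,  88. ]), 'ang': 16.1, 'mean': array([574.1,  -5.4]), 'pca': np.float64(17.0), 'n': 874}
bow top {'c': array([421.7, 197.1]), 'wh': array([35.8, 25.6]), 'ang': 11.7, 'mean': array([421.8, 197. ]), 'pca': np.float64(-7.1), 'n': 249} 86.91766974181796
```

View pics/crops.png

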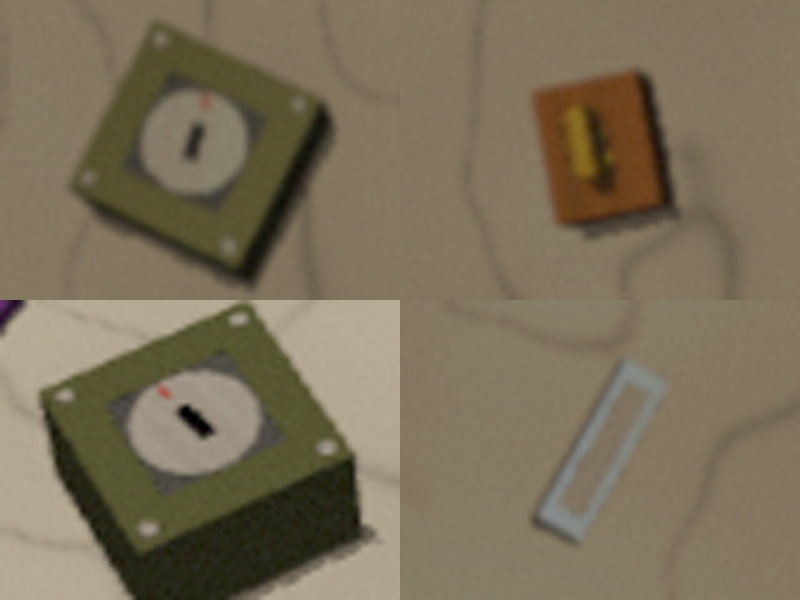

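The crops show the lock slot near vertical, leaning about 19° to the right, with the red index above it. The bow lies along the rest's long side. Next I'll plan a hover over the bar and look with the wrist camera.

```bash
cat >> h.py <<'E'
from scipy.spatial.transform import Rotation as Ro
def yaw(o): x=Ro.from_rotvec(o["tool_rot"]).as_matrix()[:,0]; return np.degrees(np.arctan2(x[1],x[0]))
def plan(o,target,yt,start=None):
    """print calls (shift shares, turn share, rows) from state o to TCP target (mm), tool-x yaw yt (deg)"""
    p=np.array(o["tool_pos"] if start is None else start[0],float); y=yaw(o) if start is None else start[1]
    d=np.array(target)-p; dy=(yt-y+180)%360-180
    a=np.radians(y)
    n=max(1,int(np.ceil(np.abs(d).max()/95)),int(np.ceil(abs(dy)/42)))
    for i in range(n):
        a=np.radians(y); x=np.array([np.cos(a),np.sin(a),0]); yy=np.array([np.sin(a),-np.cos(a),0]); s=d/n
        sh=np.array([s@x,s@yy,-s[2]])/100; rows=int(np.ceil(max(np.linalg.norm(s)/50,abs(dy/n)/8.59)))
        print("call",np.round(sh,3).tolist(),"turn",round(-dy/n/360,4),"rows>=",rows)
        y+=dy/n
E
python3 - <<'E'
from h import *; from cell import robot
o=robot.get_obs(); plan(o,(500,-240,200),-31.3)
c=robot.camera("wrist"); R=Ro.from_rotvec(o["tool_rot"]).as_matrix()
print("cam in tool",R.T@(-c["R"].T@c["t"]-o["tool_pos"]),"\n",R.T@c["R"].T,c["fx"],c["k1"],yaw(o))
E
```

```text
call [0.941, -0.294, 0.065] turn 0.0367 rows>= 2
call [0.849, -0.501, 0.065] turn 0.0367 rows>= 2
call [0.712, -0.682, 0.065] turn 0.0367 rows>= 2
call [0.537, -0.827, 0.065] turn 0.0367 rows>= 2
cam in tool [  78.81165698    0.65249859 -157.95707373] 
 [[ 5.12180527e-04 -9.55824927e-01 -2.93936127e-01]
 [ 9.99998346e-01  1.00260767e-03 -1.51780499e-03]
 [ 1.74545846e-03 -2.93934863e-01  9.55823859e-01]] 381.2984283730766 -0.06302031743063553 21.586731118261373
```

carry_out([
  [[0.47,-0.15,0.03],0.0184,1],
  [[0.941,-0.294,0.065],0.0367,1],
  [[0.941,-0.294,0.065],0.0367,1],
])

```text
time_s: 0.45
tool_pos: [273.1, -422.5, 219.7]
tool_rot: [-3.13, -0.231, -0.001]
ft_force: [-1.1, 0.4, 0.4]
width: 1.002
grip_force: 0.0
```

carry_out([
  [[0.42,-0.25,0.03],0.0184,1],
  [[0.849,-0.501,0.065],0.0367,1],
  [[0.849,-0.501,0.065],0.0367,1],
])

```text
time_s: 0.75
tool_pos: [349.5, -361.0, 213.3]
tool_rot: [-3.137, 0.129, -0.001]
ft_force: [-0.6, -0.8, 1.0]
width: 0.994
grip_force: 0.0
```

carry_out([
  [[0.36,-0.34,0.03],0.0184,1],
  [[0.712,-0.682,0.065],0.0367,1],
  [[0.712,-0.682,0.065],0.0367,1],
])

```text
time_s: 1.05
tool_pos: [425.8, -299.7, 206.7]
tool_rot: [-3.102, 0.488, -0.0]
ft_force: [-0.2, -0.9, -0.8]
width: 0.999
grip_force: 0.0
```

carry_out([
  [[0.27,-0.41,0.03],0.0184,1],
  [[0.537,-0.827,0.065],0.0367,1],
  [[0.537,-0.827,0.065],0.0367,1],
  [[0.537,-0.827,0.065],0.0367,1],
])

```text
time_s: 1.45
tool_pos: [499.6, -240.9, 200.3]
tool_rot: [3.027, -0.839, -0.002]
ft_force: [0.1, -0.1, -0.6]
width: 1.003
grip_force: 0.0
```

```bash
python3 - <<'E'
from h import *; from cell import robot
o=robot.get_obs(); print(o["time_s"],o["tool_pos"],yaw(o),abs(o["joint_velocities"]).max())
c=robot.camera("wrist"); cv2.imwrite("pics/w1.png",c["pixels"][...,::-1]); np.savez("w1.npz",**c)
Z=cloud(c)[...,2]; m=big((Z>9)&(Z<20)); print(rect(c,m,14),np.median(Z[m]))
E
```

```text
1.45 [ 499.56478764 -240.9293183   200.30955953] -30.98726920512612 0.03624104066591543
{'c': array([ 516.2, -248.4]), 'wh': array([80.1, 22.6]), 'ang': -30.8, 'mean': array([ 517.1, -249.1]), 'pca': np.float64(-30.8), 'n': 2099} 14.183326207770852
```

View pics/w1.png

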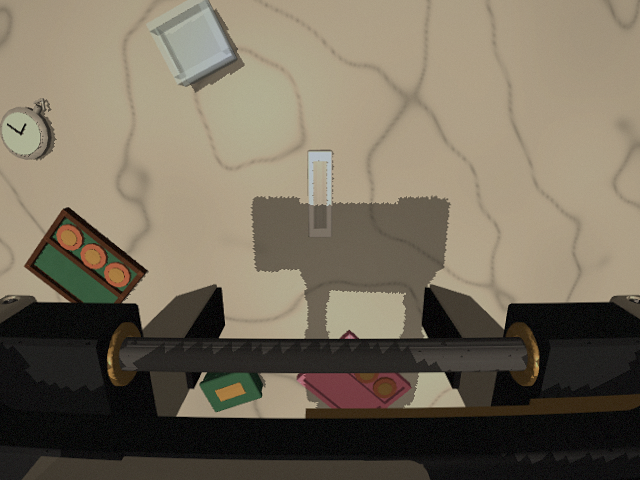

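The wrist picture shows the bar at (320,193), measured at 80.1 x 22.6 mm with its top at 14.2 mm, which matches the given sizes. I'll descend and grip its upper part, so the fingertips clear the tray walls later.

carry_out([
  [[0.09,-0.01,0.48],0,0],
  [[0.181,-0.021,0.96],0,0],
  [[0.181,-0.021,0.96],0,-0.1],
])

```text
time_s: 1.8
tool_pos: [512.2, -247.9, 98.7]
tool_rot: [-3.022, 0.846, 0.019]
ft_force: [-0.3, 1.2, -1.0]
width: 0.79
grip_force: 0.0
```

carry_out([
  [[0,0,0.4],0,-0.1],
  [[0,0,0.7],0,-0.1],
  [[0,0,0.88],0,-0.1],
  [[0,0,0.965],0,-0.1],
  [[0,0,0.965],0,-0.1],
])

```text
time_s: 2.3
tool_pos: [516.2, -249.1, 9.1]
tool_rot: [3.025, -0.847, 0.0]
ft_force: [0.5, -0.1, 1.2]
width: 0.458
grip_force: 0.0
```

carry_out([
  [[0,0,0],0,-0.6],
  [[0,0,0],0,-0.6],
  [[0,0,0],0,-0.6],
  [[0,0,0],0,-0.6],
  [[0,0,0],0,-0.6],
], grip_force=30)

```text
time_s: 2.8
tool_pos: [517.1, -248.4, 9.4]
tool_rot: [3.025, -0.846, 0.003]
ft_force: [-1.7, -0.7, 7.4]
width: 0.23
grip_force: 30.0
```

```bash
python3 - <<'E'
from h import *; from cell import robot
o=robot.get_obs(); print(o["time_s"],o["tool_pos"],yaw(o),o["width"]*92,o["grip_force"],o["ft_force"])
E
```

```text
2.8 [ 517.09552609 -248.38505573    9.44967927] -31.23912664123303 21.202781274534903 29.996761679649353 [-1.74741326 -0.65467115  7.38605616]
```

carry_out([
  [[0,0,-0.1],0,-0.6],
  [[0,0,-0.4],0,-0.6],
  [[0,0,-0.8],0,-0.6],
  [[0,0,-0.8],0,-0.6],
])

```text
time_s: 3.2
tool_pos: [519.3, -249.5, 93.7]
tool_rot: [3.023, -0.845, 0.015]
ft_force: [0.7, -0.2, -2.3]
width: 0.232
grip_force: 30.0
```

```bash
python3 - <<'E'
from h import *; from cell import robot
o=robot.get_obs(); print(o["time_s"],o["tool_pos"],yaw(o),o["width"]*92,o["grip_force"],o["ft_force"])
c=robot.camera("wrist"); cv2.imwrite("pics/w2.png",c["pixels"][...,::-1]); np.savez("w2.npz",**c)
W=cloud(c);Z=W[...,2]; 
tc=dict(np.load("top0.npz"))
hsv=cv2.cvtColor(c["pixels"],cv2.COLOR_RGB2HSV)
g=(hsv[...,0]>55)&(hsv[...,0]<95)&(hsv[...,1]>90)&(np.hypot(W[...,0]-572,W[...,1]-12)<70)
if g.sum()>100: print(rect(c,big(g),4))
plan(o,(571,12,o["tool_pos"][2]),16)
E
```

```text
3.2 [ 519.28185415 -249.54143488   93.72034746] -31.245566914217598 21.30705553543574 29.991987347602844 [ 0.66247529 -0.24768451 -2.29975374]
call [-0.305, -0.835, -0.0] turn -0.0437 rows>= 2
call [-0.067, -0.886, -0.0] turn -0.0437 rows>= 2
call [0.176, -0.871, -0.0] turn -0.0437 rows>= 2
```

View pics/w2.png

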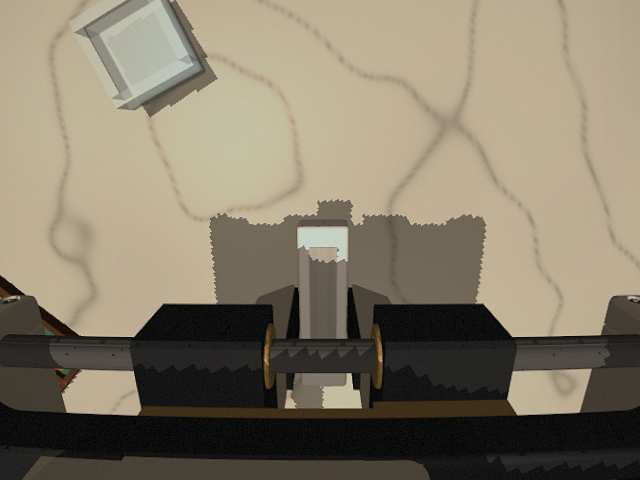

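The bar is held level between the fingers at (322,300). I'll carry it towards the tray and re-measure the compartment on the way.

carry_out([
  [[-0.15,-0.42,0],-0.02,-0.6],
  [[-0.305,-0.835,0],-0.0437,-0.6],
  [[-0.305,-0.835,0],-0.0437,-0.6],
])

```text
time_s: 3.55
tool_pos: [532.9, -155.5, 86.7]
tool_rot: [-3.112, 0.412, 0.007]
ft_force: [-0.0, -1.1, -2.4]
width: 0.233
grip_force: 30.0
```

carry_out([
  [[-0.02,-0.3,0],-0.02,-0.6],
  [[-0.05,-0.6,0],-0.0437,-0.6],
  [[-0.05,-0.6,0],-0.0437,-0.6],
  [[-0.05,-0.6,0],-0.0437,-0.6],
])

```text
time_s: 3.95
tool_pos: [544.4, -101.3, 87.2]
tool_rot: [-3.141, -0.005, 0.003]
ft_force: [0.9, -0.9, -1.7]
width: 0.233
grip_force: 30.0
```

```bash
python3 - <<'E'
from h import *; from cell import robot
o=robot.get_obs(); print(o["time_s"],o["tool_pos"],yaw(o),o["width"]*92,o["ft_force"])
c=robot.camera("wrist"); cv2.imwrite("pics/w3.png",c["pixels"][...,::-1]); np.savez("w3.npz",**c)
W=cloud(c);Z=W[...,2]
hsv=cv2.cvtColor(c["pixels"],cv2.COLOR_RGB2HSV)
g=(hsv[...,0]>55)&(hsv[...,0]<95)&(hsv[...,1]>90)&(np.hypot(W[...,0]-572,W[...,1]-12)<70)
g=cv2.morphologyEx(g.astype(np.uint8),cv2.MORPH_OPEN,np.ones((5,5)))
r=rect(c,big(g),4); print(r); v,u=np.nonzero(big(g)); print(u.min(),u.max(),v.min(),v.max())
e=(Z>5.5)&(Z<14)&(np.hypot(W[...,0]-574,W[...,1]+4)<70); print("tray",rect(c,big(e),9))
for t in((570.5,12.2),r["c"]): plan(o,(*t,60),16)
E
```

```text
3.95 [ 544.37763542 -101.26850528   87.24859562] 0.16989822834482698 21.45849614256025 [ 0.92531201 -0.85851263 -1.73684662]
{'c': array([582.9,  21.9]), 'wh': array([41.1, 24.1]), 'ang': 53.1, 'mean': array([583.6,  20.5]), 'pca': np.float64(44.2), 'n': 676}
108 160 162 213
tray {'c': array([574.4,  -4.8]), 'wh': array([99.4, 84. ]), 'ang': 16.2, 'mean': array([579. , -12.1]), 'pca': np.float64(15.8), 'n': 10388}
call [0.132, -0.567, 0.136] turn -0.022 rows>= 2
call [0.209, -0.543, 0.136] turn -0.022 rows>= 2
call [0.194, -0.615, 0.136] turn -0.022 rows>= 2
call [0.277, -0.583, 0.136] turn -0.022 rows>= 2
```

View pics/w3.png

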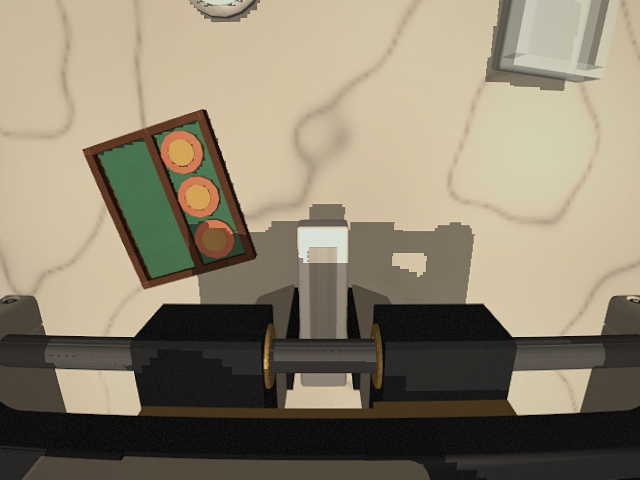

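The tray sits at (165,200) in the picture, measured at 99 x 84 mm and turned 16.2°. Its centre (574.4,-4.8) puts the compartment centre at about (570,12.3), agreeing with the top view. I'll go above it.

carry_out([
  [[0.07,-0.28,0.06],-0.011,-0.6],
  [[0.132,-0.567,0.136],-0.022,-0.6],
  [[0.132,-0.567,0.136],-0.022,-0.6],
])

```text
time_s: 4.3
tool_pos: [557.4, -43.2, 73.2]
tool_rot: [-3.132, -0.224, 0.004]
ft_force: [-0.0, -0.6, -2.8]
width: 0.234
grip_force: 30.0
```

carry_out([
  [[0.1,-0.27,0.06],-0.011,-0.6],
  [[0.209,-0.543,0.136],-0.022,-0.6],
  [[0.209,-0.543,0.136],-0.022,-0.6],
  [[0.209,-0.543,0.136],-0.022,-0.6],
])

```text
time_s: 4.7
tool_pos: [570.8, 10.9, 60.7]
tool_rot: [3.111, 0.436, -0.001]
ft_force: [-0.3, -1.1, -1.8]
width: 0.231
grip_force: 30.0
```

```bash
python3 - <<'E'
from h import *; from cell import robot
o=robot.get_obs(); print(o["time_s"],o["tool_pos"],yaw(o),o["width"]*92,o["ft_force"])
plan(o,(570.4,12.4,14.2),16.1)
E
```

```text
4.7 [570.84423726  10.90962557  60.65067326] 15.944231880717515 21.281613641747917 [-0.34554535 -1.05917995 -1.84497917]
call [-0.0, -0.016, 0.465] turn -0.0004 rows>= 1
```

carry_out([
  [[0,-0.016,0.2],0,-0.6],
  [[0,-0.016,0.36],0,-0.6],
  [[0,-0.016,0.44],0,-0.6],
  [[0,-0.016,0.47],0,-0.6],
  [[0,-0.016,0.47],0,-0.6],
])

```text
time_s: 5.2
tool_pos: [570.8, 12.5, 14.3]
tool_rot: [3.111, 0.436, 0.0]
ft_force: [0.1, 0.4, -1.9]
width: 0.23
grip_force: 30.0
```

```bash
python3 - <<'E'
from h import *; from cell import robot
o=robot.get_obs(); print(o["time_s"],o["tool_pos"],yaw(o),o["width"]*92,o["ft_force"])
E
```

```text
5.2 [570.76411031  12.53321367  14.28135738] 15.962600427801116 21.129302667476885 [ 0.11207283  0.37088722 -1.89545476]
```

carry_out([
  [[0,0,0.006],0,-0.6],
  [[0,0,0.012],0,-0.6],
  [[0,0,0.012],0,-0.4],
  [[0,0,0.012],0,-0.3],
  [[0,0,0.012],0,-0.2],
])

```text
time_s: 5.7
tool_pos: [570.8, 13.5, 13.1]
tool_rot: [3.111, 0.439, 0.001]
ft_force: [0.1, -0.6, -0.8]
width: 0.382
grip_force: 0.0
```

carry_out([
  [[0,0,-0.1],0,-0.1],
  [[0,0,-0.5],0,0],
  [[0,0,-1],0,0],
  [[0,0,-1],0,0],
])

```text
time_s: 6.1
tool_pos: [574.8, 13.1, 120.3]
tool_rot: [3.107, 0.438, 0.02]
ft_force: [0.8, -0.7, -0.3]
width: 0.501
grip_force: 0.0
```

```bash
python3 - <<'E'
from h import *; from cell import robot
o=robot.get_obs(); print(o["time_s"],o["tool_pos"],yaw(o),o["width"]*92,o["ft_force"])
c=robot.camera("top"); np.savez("top1.npz",**c); W=cloud(c);Z=W[...,2]
cv2.imwrite("pics/t1.png",cv2.resize(c["pixels"][170:300,200:400,::-1],(800,520),interpolation=cv2.INTER_CUBIC))
# path to a hover from which the wrist sees the rest and key: camera ~79 mm ahead of the tool
print(-o["tool_pos"]+[0,0,0])
plan(o,(480,60,150),12.5)
E
```

```text
6.1 [574.76685247  13.10817769 120.29703541] 16.05711083805368 46.06303572994549 [ 0.82742888 -0.65458857 -0.2946701 ]
[-574.76685247  -13.10817769 -120.29703541]
call [-0.781, -0.713, -0.297] turn 0.0099 rows>= 3
```

View pics/t1.png

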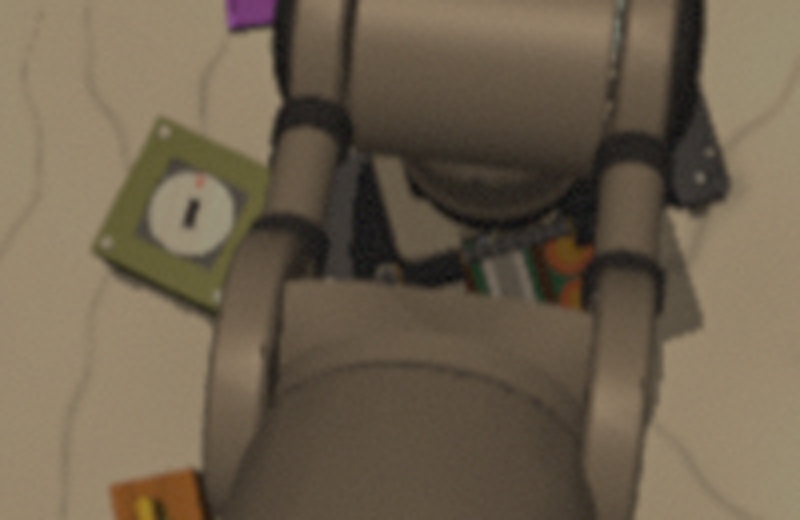

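The bar's end shows inside the green compartment at (505,275), partly hidden by the arm. I'll check it once the arm is clear. Next I look at the switch close up.

```bash
python3 - <<'E'
from h import *; from cell import robot
o=robot.get_obs(); plan(o,(544,192,150),-20)
E
```

```text
call [0.108, -0.899, -0.164] turn 0.0501 rows>= 3
call [-0.176, -0.888, -0.164] turn 0.0501 rows>= 3
```

carry_out([
  [[0.04,-0.35,-0.06],0.018,0],
  [[0.08,-0.7,-0.12],0.036,0],
  [[0.108,-0.899,-0.164],0.0501,0],
])

```text
time_s: 6.45
tool_pos: [554.9, 104.8, 128.9]
tool_rot: [-3.141, 0.06, 0.002]
ft_force: [-0.4, 0.6, 0.3]
width: 0.502
grip_force: 0.0
```

carry_out([
  [[-0.06,-0.35,-0.06],0.018,0],
  [[-0.12,-0.7,-0.12],0.036,0],
  [[-0.176,-0.888,-0.164],0.0501,0],
  [[-0.176,-0.888,-0.164],0.0501,0],
  [[-0.176,-0.888,-0.164],0.0501,0],
])

```text
time_s: 6.95
tool_pos: [541.2, 192.0, 145.0]
tool_rot: [3.094, -0.542, -0.001]
ft_force: [-0.1, -0.5, 0.4]
width: 0.499
grip_force: 0.0
```

```bash
python3 - <<'E'
from h import *; from cell import robot
o=robot.get_obs(); print(o["time_s"],o["tool_pos"],yaw(o),abs(o["joint_velocities"]).max())
c=robot.camera("wrist"); np.savez("ws.npz",**c); cv2.imwrite("pics/ws.png",c["pixels"][...,::-1])
W=cloud(c);Z=W[...,2]; near=np.hypot(W[...,0]-591,W[...,1]-176)
m=big((Z>41)&(Z<51)&(near<65)); print("switch",rect(c,m,46),np.median(Z[m]))
gray=c["pixels"].max(2)
s=(gray<60)&(near<13); s=big(s); print("slot",rect(c,s,46))
hsv=cv2.cvtColor(c["pixels"],cv2.COLOR_RGB2HSV)
d=cv2.morphologyEx(((hsv[...,1]<60)&(gray>110)&(near<26)).astype(np.uint8),cv2.MORPH_CLOSE,np.ones((25,25))); print("dial",rect(c,big(d),46))
r=big((hsv[...,1]>120)&((hsv[...,0]<12)|(hsv[...,0]>170))&(near<30)); print("red",rect(c,r,46))
E
```

```text
6.95 [541.17909607 191.98257571 144.97824992] -19.85811368298541 0.026367013774538508
switch {'c': array([591.2, 175.6]), 'wh': array([81., 81.]), 'ang': 64.5, 'mean': array([592.7, 174.9]), 'pca': np.float64(-57.7), 'n': 14490} 46.031248886466
slot {'c': array([590.9, 175.5]), 'wh': array([15.7,  5.6]), 'ang': -14.0, 'mean': array([591. , 175.4]), 'pca': np.float64(-14.9), 'n': 169}
dial {'c': array([591.3, 175.3]), 'wh': array([46. , 45.7]), 'ang': -26.2, 'mean': array([592.5, 175.2]), 'pca': np.float64(9.4), 'n': 3809}
red {'c': array([608.3, 171.2]), 'wh': array([6. , 2.1]), 'ang': -11.8, 'mean': array([608.1, 171.3]), 'pca': np.float64(-12.4), 'n': 20}
```

View pics/ws.png

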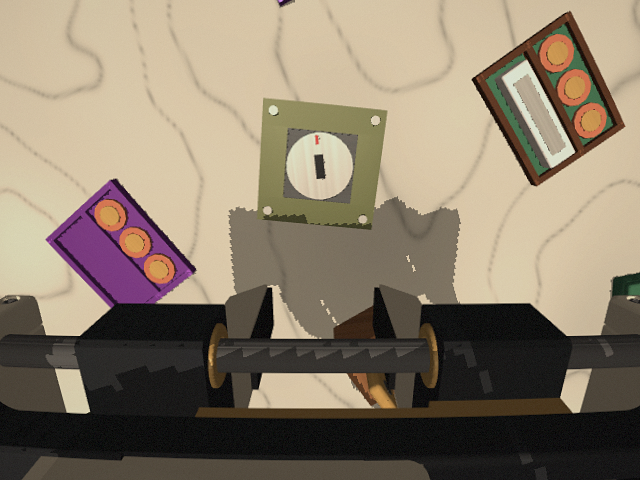

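The switch is at (321,165) with its slot at (320,167), measured 15.7 x 5.6 mm, centre (590.9,175.5), angle −14.3°. The bar lies flat in the compartment at (537,118). Next I'll measure the rest from the same relative viewpoint.

```bash
python3 - <<'E'
from h import *; from cell import robot
o=robot.get_obs(); plan(o,(376.6,174.6,145),12.5)
E
```

```text
call [-0.746, 0.36, -0.0] turn -0.045 rows>= 2
call [-0.817, 0.137, -0.0] turn -0.045 rows>= 2
```

carry_out([
  [[-0.37,0.18,0],-0.022,0.5],
  [[-0.746,0.36,0],-0.045,0.5],
  [[-0.746,0.36,0],-0.045,0.5],
])

```text
time_s: 7.3
tool_pos: [453.2, 181.9, 144.1]
tool_rot: [3.138, -0.098, -0.013]
ft_force: [-0.4, -0.2, -0.0]
width: 0.712
grip_force: 0.0
```

carry_out([
  [[-0.41,0.07,0],-0.022,0.5],
  [[-0.817,0.137,0],-0.045,0.5],
  [[-0.817,0.137,0],-0.045,0.5],
  [[-0.817,0.137,0],-0.045,0.5],
  [[-0.817,0.137,0],-0.045,0.5],
])

```text
time_s: 7.8
tool_pos: [378.5, 175.4, 145.9]
tool_rot: [-3.124, -0.335, -0.003]
ft_force: [-0.1, 0.0, 0.2]
width: 0.752
grip_force: 0.0
```

```bash
python3 - <<'E'
from h import *; from cell import robot
o=robot.get_obs(); print(o["time_s"],o["tool_pos"],yaw(o),abs(o["joint_velocities"]).max())
c=robot.camera("wrist"); np.savez("wr.npz",**c); cv2.imwrite("pics/wr.png",c["pixels"][...,::-1])
W=cloud(c);Z=W[...,2]; near=np.hypot(W[...,0]-427,W[...,1]-186)
m=big((Z>42.5)&(Z<60)&(near<50)); print("rest",rect(c,m,46),np.median(Z[m]))
m=big((Z>80)&(Z<90)&(near<30)); print("bowtop",rect(c,m,84),np.median(Z[m]))
E
```

```text
7.8 [378.47519996 175.37817001 145.90701164] 12.257325111524587 0.007404295104273918
rest {'c': array([426.4, 187.4]), 'wh': array([56., 45.]), 'ang': 12.3, 'mean': array([428. , 187.5]), 'pca': np.float64(12.4), 'n': 4579} 46.00510570680073
bowtop {'c': array([427.2, 187.4]), 'wh': array([29.8, 10.3]), 'ang': 12.5, 'mean': array([427.4, 187.3]), 'pca': np.float64(12.8), 'n': 859} 83.4994351671964
```

View pics/wr.png

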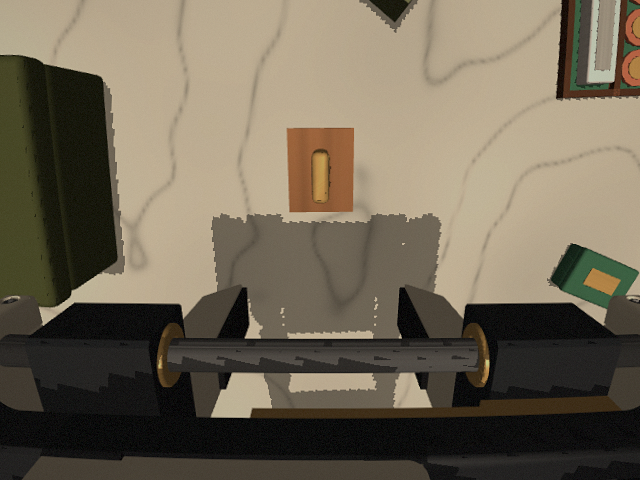

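The rest is at (320,170) with the bow upright in it, measured 29.8 x 10.3 mm with its top at 83.5 mm: key at (427,187.4), yaw 12.5°. At this tool yaw joint 6 would exceed its range on the quarter turn, so I'll turn the gripper half round first.

carry_out([
  [[0,0,0],-0.1,0],
  [[0,0,0],-0.1,0],
  [[0,0,0],-0.1,0],
  [[0,0,0],-0.1,0],
  [[0,0,0],-0.1,0],
])

```text
time_s: 8.35
tool_pos: [377.8, 175.6, 145.5]
tool_rot: [2.865, 1.289, 0.0]
ft_force: [-0.5, -0.0, 0.8]
width: 0.505
grip_force: 0.0
```

carry_out([
  [[0,0,0],-0.1,0],
  [[0,0,0],-0.1,0],
  [[0,0,0],-0.1,0],
  [[0,0,0],-0.1,0],
  [[0,0,0],-0.1,0],
])

```text
time_s: 8.85
tool_pos: [377.4, 175.6, 145.5]
tool_rot: [2.329, 2.109, 0.0]
ft_force: [-0.5, 0.1, -0.2]
width: 0.498
grip_force: 0.0
```

carry_out([
  [[0,0,0],-0.1,0],
  [[0,0,0],-0.1,0],
  [[0,0,0],-0.1,0],
  [[0,0,0],-0.1,0],
  [[0,0,0],-0.1,0],
])

```text
time_s: 9.35
tool_pos: [377.1, 175.6, 145.5]
tool_rot: [1.565, 2.724, -0.0]
ft_force: [-0.5, 0.0, -0.0]
width: 0.497
grip_force: 0.0
```

carry_out([
  [[0,0,0],-0.1,0],
  [[0,0,0],-0.1,0],
  [[0,0,0],-0.1,0],
  [[0,0,0],-0.1,0],
  [[0,0,0],-0.1,0],
])

```text
time_s: 9.85
tool_pos: [377.0, 175.6, 145.5]
tool_rot: [0.648, 3.074, -0.0]
ft_force: [-1.3, -0.5, -0.5]
width: 0.5
grip_force: 0.0
```

carry_out([
  [[0,0,0],-0.1,0],
  [[0,0,0],-0.1,0],
  [[0,0,0],-0.1,0],
  [[0,0,0],-0.1,0],
  [[0,0,0],-0.1,0],
])

```text
time_s: 10.35
tool_pos: [376.9, 175.6, 145.5]
tool_rot: [0.333, -3.124, 0.0]
ft_force: [-0.1, -0.4, 0.4]
width: 0.503
grip_force: 0.0
```

```bash
python3 - <<'E'
from h import *; from cell import robot
o=robot.get_obs(); print(o["time_s"],o["tool_pos"],yaw(o),o["q"])
plan(o,(427,187.4,95),192.5)
E
```

```text
10.35 [376.88989514 175.64781378 145.54403226] -167.83908605701365 [ 2.51386405e-01  2.39738998e-01  1.92508519e+00 -8.84044188e-05
  9.76789975e-01 -1.53160843e+00]
call [-0.515, 0.009, 0.505] turn -0.0009 rows>= 2
```

carry_out([
  [[-0.25,0,0],0,0],
  [[-0.515,0.009,0],0,0],
  [[-0.515,0.009,0.4],-0.0009,0],
  [[-0.515,0.009,0.505],-0.0009,0],
  [[-0.515,0.009,0.505],-0.0009,0],
])

```text
time_s: 10.85
tool_pos: [425.1, 187.1, 93.6]
tool_rot: [0.34, -3.118, 0.001]
ft_force: [-0.1, -0.9, 0.1]
width: 0.496
grip_force: 0.0
```

```bash
python3 - <<'E'
from h import *; from cell import robot
o=robot.get_obs(); print(o["time_s"],o["tool_pos"],yaw(o))
plan(o,(427,187.4,54),192.5)
E
```

```text
10.85 [425.12213162 187.11080029  93.60617981] -167.54247410253663
call [-0.019, -0.001, 0.396] turn -0.0001 rows>= 1
```

carry_out([
  [[-0.019,0,0.2],0,0],
  [[-0.019,0,0.33],0,-0.3],
  [[-0.019,0,0.396],0,-0.3],
  [[-0.019,0,0.396],0,-0.3],
  [[-0.019,0,0.396],0,-0.3],
])

```text
time_s: 11.35
tool_pos: [429.2, 188.1, 56.4]
tool_rot: [-0.346, 3.121, 0.0]
ft_force: [-0.1, -1.1, -0.6]
width: 0.351
grip_force: 0.0
```

carry_out([
  [[0,0,0],0,-0.6],
  [[0,0,0],0,-0.9],
  [[0,0,0],0,-0.9],
  [[0,0,0],0,-0.9],
  [[0,0,0],0,-0.9],
], grip_force=20)

```text
time_s: 11.85
tool_pos: [428.9, 188.0, 55.8]
tool_rot: [-0.347, 3.122, -0.0]
ft_force: [-1.1, -0.2, 4.1]
width: 0.105
grip_force: 20.0
```

carry_out([
  [[0,0,0],0,-0.9],
  [[0,0,0],0,-0.9],
  [[0,0,0],0,-0.9],
], grip_force=45)

```text
time_s: 12.15
tool_pos: [428.9, 188.1, 55.8]
tool_rot: [-0.347, 3.122, 0.0]
ft_force: [-1.0, -0.2, 5.8]
width: 0.107
grip_force: 45.0
```

```bash
python3 - <<'E'
from h import *; from cell import robot
o=robot.get_obs(); print(o["time_s"],o["tool_pos"],yaw(o),o["width"]*92,o["ft_force"],o["moment"])
E
```

```text
12.15 [428.88829661 188.05539533  55.75943022] -167.3031707493988 9.857728739314533 [-0.95869748 -0.1787639   5.78230578] [ 0.10407876  0.07145255 -0.00873591]
```

carry_out([
  [[0,0,-0.1],0,-0.9],
  [[0,0,-0.25],0,-0.9],
  [[0,0,-0.4],0,-0.9],
  [[0,0,-0.6],0,-0.9],
  [[0,0,-0.6],0,-0.9],
])

```text
time_s: 12.65
tool_pos: [430.1, 188.4, 117.8]
tool_rot: [-0.347, 3.118, 0.001]
ft_force: [0.4, -0.2, -0.1]
width: 0.11
grip_force: 45.0
```

```bash
python3 - <<'E'
from h import *; from cell import robot
o=robot.get_obs(); print(o["time_s"],o["tool_pos"],yaw(o),o["width"]*92,o["ft_force"],o["moment"])
c=robot.camera("wrist"); cv2.imwrite("pics/wk.png",c["pixels"][150:,100:540,::-1]); np.savez("wk.npz",**c)
plan(o,(592.7,175,110),165.7)
E
```

```text
12.65 [430.14680854 188.36036158 117.79990271] -167.30056730756868 10.103472621034555 [ 0.3618144  -0.23371835 -0.13755896] [ 0.1165171  -0.11105115  0.04583625]
call [-0.778, -0.244, 0.039] turn 0.0375 rows>= 2
call [-0.814, -0.055, 0.039] turn 0.0375 rows>= 2
```

View pics/wk.png

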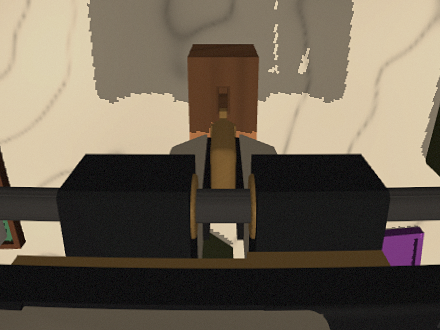

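The crop shows the key between the fingers at (222,150) and the rest's empty slot at (223,95). I'll carry the key over the switch.

carry_out([
  [[-0.3,-0.1,0],0.015,-0.9],
  [[-0.6,-0.2,0],0.03,-0.9],
  [[-0.778,-0.244,0],0.0375,-0.9],
])

```text
time_s: 13.0
tool_pos: [511.5, 180.8, 114.5]
tool_rot: [-0.028, -3.141, 0.001]
ft_force: [0.4, 0.2, -1.0]
width: 0.104
grip_force: 45.0
```

carry_out([
  [[-0.35,-0.03,0],0.018,-0.9],
  [[-0.65,-0.05,0],0.0375,-0.9],
  [[-0.814,-0.055,0],0.0375,-0.9],
  [[-0.814,-0.055,0],0.0375,-0.9],
  [[-0.814,-0.055,0],0.0375,-0.9],
])

```text
time_s: 13.5
tool_pos: [590.1, 174.5, 114.0]
tool_rot: [-0.391, -3.114, 0.001]
ft_force: [0.4, -0.1, -0.7]
width: 0.109
grip_force: 45.0
```

```bash
python3 - <<'E'
from h import *; from cell import robot
o=robot.get_obs(); print(o["time_s"],o["tool_pos"],yaw(o)%360,o["width"]*92,o["ft_force"],o["moment"],o["q"])
plan(o,(592.7,175,93),165.7)
c=robot.camera("side"); cv2.imwrite("pics/s2.png",cv2.resize(c["pixels"][210:330,160:320,::-1],(800,600),interpolation=cv2.INTER_CUBIC)); np.savez("s2.npz",**c)
E
```

```text
13.5 [590.08790768 174.48163497 114.00265301] 165.70545352909326 10.04774164917838 [ 0.40957903 -0.07874222 -0.66191596] [ 0.08186537 -0.16041915 -0.00372794] [ 1.63018888e-01  6.08638512e-01  1.40946845e+00 -5.73055774e-06
  1.12655807e+00 -1.15828981e+00]
call [-0.024, 0.011, 0.21] turn 0.0 rows>= 1
```

carry_out([
  [[-0.024,0.011,0.1],0,-0.9],
  [[-0.024,0.011,0.2],0,-0.9],
  [[-0.024,0.011,0.2],0,-0.9],
  [[-0.024,0.011,0.2],0,-0.9],
  [[-0.024,0.011,0.2],0,-0.9],
])

```text
time_s: 14.05
tool_pos: [594.0, 175.2, 95.7]
tool_rot: [0.391, 3.117, 0.0]
ft_force: [0.2, -0.2, -0.8]
width: 0.101
grip_force: 45.0
```

```bash
cat > st.py <<'E'
from h import *; from cell import robot
o=robot.get_obs(); y=yaw(o)%360; f=o["ft_force"]
print("t",round(o["time_s"],2),"pos",np.round(o["tool_pos"],2),"yaw",round(y,2),"cw rad",round(np.radians(165.7-y),3),"tip depth",round(46+34+9.76-o["tool_pos"][2],1),"F",np.round(f,1),"M",np.round(o["moment"],2),"w",round(o["width"]*92,1))
E
python3 st.py
```

```text
t 14.05 pos [593.96 175.18  95.69] yaw 165.7 cw rad -0.0 tip depth -5.9 F [ 0.2 -0.2 -0.8] M [ 0.04 -0.22 -0.01] w 9.3
```

carry_out([
  [[0.012,0.001,0.02],0,-0.9],
  [[0.012,0.001,0.04],0,-0.9],
  [[0.012,0.001,0.06],0,-0.9],
  [[0.012,0.001,0.08],0,-0.9],
  [[0.012,0.001,0.08],0,-0.9],
])

```text
time_s: 14.55
tool_pos: [592.5, 175.4, 87.1]
tool_rot: [-0.391, -3.117, 0.0]
ft_force: [0.1, 0.6, -1.4]
width: 0.103
grip_force: 45.0
```

```bash
python3 st.py
```

```text
t 14.55 pos [592.55 175.45  87.09] yaw 165.7 cw rad 0.0 tip depth 2.7 F [ 0.1  0.6 -1.4] M [ 0.05 -0.17 -0.04] w 9.5
```

The tip is in the slot with no side force. I'll go down to about 6.5 mm, then turn 0.4 rad clockwise about the key's axis, which lies 1.9 mm along tool x.

carry_out([
  [[0,0,0.02],0,-0.9],
  [[0,0,0.038],0,-0.9],
  [[0,-0.0025,0.038],0.0212,-0.9],
  [[0.001,-0.005,0.038],0.0424,-0.9],
  [[0.0015,-0.0074,0.038],0.0637,-0.9],
])

```text
time_s: 15.05
tool_pos: [592.5, 175.2, 83.4]
tool_rot: [1.011, 2.974, 0.001]
ft_force: [0.1, 1.3, -3.0]
width: 0.107
grip_force: 45.0
```

```bash
python3 st.py
```

```text
t 15.05 pos [592.52 175.2   83.41] yaw 142.45 cw rad 0.406 tip depth 6.4 F [ 0.1  1.3 -3. ] M [ 0.38 -0.43  0.05] w 9.9
```

Free turn. Now I'll descend past the first pins, checking the force at about 13 mm.

carry_out([
  [[0,0,0.015],0,-0.9],
  [[0,0,0.03],0,-0.9],
  [[0,0,0.045],0,-0.9],
  [[0,0,0.06],0,-0.9],
  [[0,0,0.06],0,-0.9],
])

```text
time_s: 15.55
tool_pos: [592.7, 175.0, 77.6]
tool_rot: [1.001, 2.977, 0.001]
ft_force: [1.9, 2.2, -0.5]
width: 0.103
grip_force: 45.0
```

```bash
python3 st.py
```

```text
t 15.55 pos [592.72 175.05  77.61] yaw 142.82 cw rad 0.399 tip depth 12.2 F [ 1.9  2.2 -0.5] M [ 0.54 -0.53 -0.03] w 9.4
```

carry_out([
  [[0,0,0.02],0,-0.9],
  [[0,0,0.04],0,-0.9],
  [[0,0,0.06],0,-0.9],
  [[0,0,0.078],0,-0.9],
  [[0,0,0.078],0,-0.9],
])

```text
time_s: 16.05
tool_pos: [592.5, 175.0, 69.5]
tool_rot: [-1.003, -2.977, -0.0]
ft_force: [2.1, 3.6, -1.8]
width: 0.108
grip_force: 45.0
```

```bash
python3 st.py
```

```text
t 16.05 pos [592.47 175.02  69.49] yaw 142.76 cw rad 0.4 tip depth 20.3 F [ 2.1  3.6 -1.8] M [ 0.88 -0.77  0.04] w 9.9
```

carry_out([
  [[0,0.0065,0],-0.0212,-0.9],
  [[0.001,0.009,0],-0.0424,-0.9],
  [[0.0015,0.0115,0],-0.0637,-0.9],
])

```text
time_s: 16.35
tool_pos: [592.4, 175.2, 69.3]
tool_rot: [-0.382, -3.117, 0.002]
ft_force: [0.8, 0.4, -0.7]
width: 0.107
grip_force: 45.0
```

carry_out([
  [[0,0.0025,0],-0.0212,-0.9],
  [[0.001,0.005,0],-0.0424,-0.9],
  [[0.0015,0.0074,0],-0.0637,-0.9],
  [[0.0015,0.0074,0],-0.0637,-0.9],
])

```text
time_s: 16.75
tool_pos: [592.2, 176.6, 69.3]
tool_rot: [0.237, -3.13, -0.0]
ft_force: [0.3, 3.6, -1.4]
width: 0.101
grip_force: 45.0
```

```bash
python3 st.py
```

```text
t 16.75 pos [592.23 176.55  69.31] yaw 188.66 cw rad -0.401 tip depth 20.5 F [ 0.3  3.6 -1.4] M [ 0.78 -0.14 -0.23] w 9.3
```

carry_out([
  [[0,0,0.015],0,-0.9],
  [[0,0,0.03],0,-0.9],
  [[0,0,0.045],0,-0.9],
  [[0,0,0.06],0,-0.9],
  [[0,0,0.06],0,-0.9],
])

```text
time_s: 17.25
tool_pos: [594.2, 176.2, 67.7]
tool_rot: [-0.23, 3.129, -0.001]
ft_force: [-4.0, -0.4, 20.4]
width: 0.104
grip_force: 45.0
```

```bash
python3 st.py
```

```text
t 17.25 pos [594.24 176.22  67.66] yaw 188.4 cw rad -0.396 tip depth 22.1 F [-4.  -0.4 20.4] M [ 0.04  0.7  -0.27] w 9.5
```

The key is blocked at 22 mm by the second pins. I'll ease off to a light push and wiggle.

carry_out([
  [[0,0,-0.02],0,-0.9],
  [[0,0,-0.035],0,-0.9],
  [[0,0,-0.035],0,-0.9],
])

```text
time_s: 17.55
tool_pos: [594.0, 176.2, 67.9]
tool_rot: [-0.233, 3.131, -0.001]
ft_force: [4.0, -0.3, 3.3]
width: 0.109
grip_force: 45.0
```

carry_out([
  [[0,-0.001,0],0.008,-0.9],
  [[0,-0.0018,0],0.016,-0.9],
  [[0,-0.0018,0],0.016,-0.9],
])

```text
time_s: 17.85
tool_pos: [593.8, 176.1, 67.8]
tool_rot: [-0.076, 3.139, -0.001]
ft_force: [2.6, -0.5, 5.3]
width: 0.106
grip_force: 45.0
```

```bash
python3 st.py
```

```text
t 17.85 pos [593.76 176.09  67.8 ] yaw 182.79 cw rad -0.298 tip depth 22.0 F [ 2.6 -0.5  5.3] M [ 0.08 -0.82 -0.12] w 9.7
```

carry_out([
  [[0,-0.0018,0],0.016,-0.9],
  [[0,-0.0018,0],0.016,-0.9],
  [[0,-0.0018,0],0.016,-0.9],
])

```text
time_s: 18.15
tool_pos: [592.6, 176.2, 66.9]
tool_rot: [-0.075, -3.139, 0.001]
ft_force: [2.0, 0.4, 1.6]
width: 0.105
grip_force: 45.0
```

```bash
python3 st.py
```

```text
t 18.15 pos [592.64 176.2   66.93] yaw 177.28 cw rad -0.202 tip depth 22.8 F [2.  0.4 1.6] M [ 0.33 -0.44 -0.06] w 9.6
```

carry_out([
  [[0,0.002,0],-0.016,-0.9],
  [[0,0.004,0],-0.032,-0.9],
  [[0,0.0055,0],-0.0477,-0.9],
  [[0,0.0055,0],-0.0477,-0.9],
])

```text
time_s: 18.55
tool_pos: [592.1, 176.9, 66.9]
tool_rot: [0.394, -3.114, -0.001]
ft_force: [-0.1, 1.1, 2.5]
width: 0.104
grip_force: 45.1
```

```bash
python3 st.py
```

```text
t 18.55 pos [592.08 176.87  66.9 ] yaw 194.4 cw rad -0.501 tip depth 22.9 F [-0.1  1.1  2.5] M [ 0.4   0.12 -0.44] w 9.6
```

At about −0.2 rad it entered the gap and went to 22.8 mm. I'll go back there and push lightly.

carry_out([
  [[0,-0.002,0],0.016,-0.9],
  [[0,-0.004,0],0.032,-0.9],
  [[0,-0.0055,0.01],0.0477,-0.9],
  [[0,-0.0055,0.02],0.0477,-0.9],
  [[0,-0.0055,0.02],0.0477,-0.9],
])

```text
time_s: 19.05
tool_pos: [592.8, 176.2, 64.9]
tool_rot: [-0.076, -3.14, 0.001]
ft_force: [-0.0, 0.5, -1.3]
width: 0.104
grip_force: 45.0
```

```bash
python3 st.py
```

```text
t 19.05 pos [592.8  176.18  64.87] yaw 177.24 cw rad -0.201 tip depth 24.9 F [-0.   0.5 -1.3] M [ 0.23 -0.32  0.02] w 9.6
```

Now past without force. I'll continue to home, about 9 mm.

carry_out([
  [[0,0,0.02],0,-0.9],
  [[0,0,0.04],0,-0.9],
  [[0,0,0.06],0,-0.9],
  [[0,0,0.07],0,-0.9],
  [[0,0,0.07],0,-0.9],
])

```text
time_s: 19.55
tool_pos: [593.0, 176.2, 58.0]
tool_rot: [-0.079, -3.14, 0.0]
ft_force: [0.2, -0.1, -0.8]
width: 0.104
grip_force: 45.0
```

```bash
python3 st.py
```

```text
t 19.55 pos [593.01 176.16  58.  ] yaw 177.12 cw rad -0.199 tip depth 31.8 F [ 0.2 -0.1 -0.8] M [ 0.12 -0.2  -0.02] w 9.6
```

carry_out([
  [[0,0,0.012],0,-0.9],
  [[0,0,0.024],0,-0.9],
  [[0,0,0.03],0,-0.9],
  [[0,0,0.03],0,-0.9],
])

```text
time_s: 19.95
tool_pos: [593.3, 176.1, 55.8]
tool_rot: [0.079, 3.14, -0.0]
ft_force: [-0.8, -0.7, 3.6]
width: 0.105
grip_force: 45.0
```

```bash
python3 st.py
```

```text
t 19.95 pos [593.3  176.14  55.81] yaw 177.11 cw rad -0.199 tip depth 33.9 F [-0.8 -0.7  3.6] M [-0.01  0.1  -0.05] w 9.6
```

The key is home (33.9 mm, light contact force). Now the clockwise turn about the key's axis, with force checks.

carry_out([
  [[0,-0.0025,0],0.0212,-0.9],
  [[0.001,-0.005,0],0.0424,-0.9],
  [[0.0015,-0.0074,0],0.0637,-0.9],
])

```text
time_s: 20.25
tool_pos: [593.3, 175.5, 55.8]
tool_rot: [0.71, 3.059, 0.0]
ft_force: [-0.6, -1.0, 4.1]
width: 0.104
grip_force: 45.0
```

carry_out([
  [[0,-0.0025,0],0.0212,-0.9],
  [[0.001,-0.005,0],0.0424,-0.9],
  [[0.0015,-0.0074,0],0.0637,-0.9],
  [[0.0015,-0.0074,0],0.0637,-0.9],
])

```text
time_s: 20.65
tool_pos: [592.9, 174.9, 55.8]
tool_rot: [1.298, 2.86, 0.001]
ft_force: [-1.1, -0.6, 4.7]
width: 0.106
grip_force: 45.0
```

```bash
python3 st.py
```

```text
t 20.65 pos [592.88 174.93  55.8 ] yaw 131.18 cw rad 0.602 tip depth 34.0 F [-1.1 -0.6  4.7] M [-0.05 -0.08  0.05] w 9.8
```

carry_out([
  [[0,-0.0025,0],0.0212,-0.9],
  [[0.001,-0.005,0],0.0424,-0.9],
  [[0.0015,-0.0074,0],0.0637,-0.9],
])

```text
time_s: 20.95
tool_pos: [592.3, 174.6, 55.8]
tool_rot: [1.841, 2.545, 0.001]
ft_force: [-0.2, -0.6, 4.0]
width: 0.108
grip_force: 45.0
```

carry_out([
  [[0,-0.0025,0],0.0212,-0.9],
  [[0.001,-0.005,0],0.0424,-0.9],
  [[0.0015,-0.0074,0],0.0637,-0.9],
  [[0.0015,-0.0074,0],0.0637,-0.9],
])

```text
time_s: 21.35
tool_pos: [591.7, 174.6, 55.8]
tool_rot: [2.306, 2.132, 0.002]
ft_force: [0.5, 0.5, 3.7]
width: 0.105
grip_force: 45.0
```

```bash
python3 st.py
```

```text
t 21.35 pos [591.68 174.58  55.8 ] yaw 85.51 cw rad 1.4 tip depth 34.0 F [0.5 0.5 3.7] M [ 0.02 -0.18  0.06] w 9.6
```

carry_out([
  [[0,-0.002,0],0.016,-0.9],
  [[0.0004,-0.0038,0],0.0318,-0.9],
  [[0.0004,-0.0038,0],0.0318,-0.9],
])

```text
time_s: 21.65
tool_pos: [591.4, 174.6, 55.8]
tool_rot: [2.505, 1.895, 0.002]
ft_force: [2.1, 1.0, 4.7]
width: 0.106
grip_force: 45.0
```

```bash
python3 st.py
```

```text
t 21.65 pos [591.38 174.65  55.78] yaw 74.2 cw rad 1.597 tip depth 34.0 F [2.1 1.  4.7] M [-0.02 -0.28  0.04] w 9.7
```

carry_out([
  [[0,-0.001,0],0.008,-0.9],
  [[0,-0.0019,0],0.016,-0.9],
  [[0,-0.0019,0],0.016,-0.9],
])

```text
time_s: 21.95
tool_pos: [591.3, 174.7, 55.8]
tool_rot: [2.596, 1.767, 0.002]
ft_force: [1.2, 0.5, 4.9]
width: 0.107
grip_force: 45.0
```

```bash
python3 st.py
```

```text
t 21.95 pos [591.26 174.71  55.81] yaw 68.48 cw rad 1.697 tip depth 34.0 F [1.2 0.5 4.9] M [ 0.08 -0.34  0.02] w 9.8
```

carry_out([
  [[0,-0.001,0],0.008,-0.9],
  [[0,-0.0019,0],0.016,-0.9],
  [[0,-0.0019,0],0.016,-0.9],
])

```text
time_s: 22.25
tool_pos: [591.1, 174.8, 55.8]
tool_rot: [2.683, 1.633, 0.002]
ft_force: [2.5, 0.8, 5.4]
width: 0.107
grip_force: 45.0
```

```bash
python3 st.py
```

```text
t 22.25 pos [591.11 174.75  55.8 ] yaw 62.67 cw rad 1.798 tip depth 34.0 F [2.5 0.8 5.4] M [ 0.02 -0.5   0.07] w 9.8
```

carry_out([
  [[0,-0.001,0],0.008,-0.9],
  [[0,-0.0019,0],0.016,-0.9],
  [[0,-0.0019,0],0.016,-0.9],
])

```text
time_s: 22.55
tool_pos: [590.9, 174.8, 55.8]
tool_rot: [2.762, 1.496, 0.002]
ft_force: [2.2, 1.0, 5.5]
width: 0.1
grip_force: 45.0
```

```bash
python3 st.py
```

```text
t 22.55 pos [590.92 174.79  55.8 ] yaw 56.88 cw rad 1.899 tip depth 34.0 F [2.2 1.  5.5] M [ 0.04 -0.45  0.13] w 9.2
```

carry_out([
  [[0,-0.001,0],0.008,-0.9],
  [[0,-0.0019,0],0.016,-0.9],
  [[0,-0.0019,0],0.016,-0.9],
])

```text
time_s: 22.85
tool_pos: [590.8, 174.9, 55.8]
tool_rot: [2.834, 1.355, 0.002]
ft_force: [1.5, 0.5, 4.8]
width: 0.104
grip_force: 45.0
```

```bash
python3 st.py; python3 - <<'E'
from h import *; from cell import robot
for n in("side","top"):
    c=robot.camera(n); np.savez(n+"e.npz",**c)
    u,v,w,h=(165,220,140,105) if n=="side" else (190,170,140,105)
    cv2.imwrite(f"pics/{n}e.png",cv2.resize(c["pixels"][v:v+h,u:u+w,::-1],(800,600),interpolation=cv2.INTER_CUBIC))
E
```

```text
t 22.85 pos [590.8  174.89  55.79] yaw 51.12 cw rad 2.0 tip depth 34.0 F [1.5 0.5 4.8] M [-0.01 -0.42  0.05] w 9.6
```

```bash
python3 - <<'E'
from h import *; from cell import robot
for n in("wrist","side","top"):
    c=robot.camera(n) if n=="wrist" else dict(np.load(n+"e.npz"))
    if n=="wrist": np.savez("weh.npz",**c)
    cen=dict(wrist=(591,175.5),side=(589.8,179.1),top=(591.7,175))[n]
    v,u=np.mgrid[:480,:640]; P=onplane(c,np.c_[u.ravel(),v.ravel()],46).reshape(480,640,3)[...,:2]-cen
    r=np.hypot(P[...,0],P[...,1]); a=np.degrees(np.arctan2(P[...,1],P[...,0]))
    px=c["pixels"].astype(int); red=(px[...,0]-px[...,1:].max(2)); sel=(r>12)&(r<22)&(np.abs(cloud(c)[...,2]-46)<6)
    print(n,"visible px",sel.sum(),"angles seen",np.unique((a[sel]//15*15).astype(int)))
    hit=sel&(red>45)&(np.abs(px[...,1]-px[...,2])<60)
    for q in np.argwhere(hit)[:25]: print("  ",q,round(a[tuple(q)]),round(r[tuple(q)],1),px[tuple(q)])
E
```

```text
wrist visible px 2031 angles seen [-45 -30 -15   0  15  30  45  60  75  90 105 120 135]
side visible px 0 angles seen []
top visible px 0 angles seen []
```

```bash
cat > av.py <<'E'
from h import *; from cell import robot
M=[];F=[]
for i in range(8):
    o=robot.get_obs(); M.append(o["moment"]); F.append(o["ft_force"]); robot.camera("top")
print("M",np.mean(M,0).round(3),"sd",np.std(M,0).round(3),"F",np.mean(F,0).round(1),"q6",o["q"][5],"eff6",o["joint_efforts"][5],"cw",round(np.radians(165.7-yaw(o)%360),3),"w",o["width"]*92,o["time_s"])
E
python3 av.py
```

```text
M [ 0.01  -0.445  0.088] sd [0.03  0.028 0.029] F [2.  0.7 5.1] q6 0.8408010775779781 eff6 0.09592934511601925 cw 1.998 w 10.130920976796114 23.35
```

carry_out([
  [[0,-0.001,0],0.008,-0.9],
  [[0,-0.0019,0],0.016,-0.9],
  [[0,-0.0019,0],0.016,-0.9],
])

```text
time_s: 23.7
tool_pos: [590.6, 174.9, 55.8]
tool_rot: [2.898, 1.212, 0.002]
ft_force: [2.7, -0.1, 5.5]
width: 0.106
grip_force: 45.0
```

```bash
python3 av.py
```

```text
M [-0.048 -0.424  0.235] sd [0.02  0.017 0.034] F [2.  0.  5.2] q6 0.9413850724207429 eff6 0.2272827224805951 cw 2.099 w 9.683451636238363 24.05
```

carry_out([
  [[0,-0.001,0],0.008,-0.9],
  [[0,-0.001,0],0.012,-0.9],
  [[0,-0.001,0],0.012,-0.9],
])

```text
time_s: 24.4
tool_pos: [590.4, 174.8, 55.8]
tool_rot: [2.94, 1.103, 0.002]
ft_force: [1.6, -1.8, 5.0]
width: 0.105
grip_force: 45.1
```

```bash
python3 av.py; python3 st.py; python3 - <<'E'
from h import *
c=dict(np.load("tope.npz")); W=cloud(c); Z=W[...,2]
m=(Z>14.5)&(Z<22)&(np.hypot(W[...,0]-572,W[...,1]-12)<55); print(m.sum(), rect(c,big(m),18) if m.sum()>30 else "")
E
```

```text
M [-0.241 -0.329  0.349] sd [0.037 0.032 0.017] F [ 1.6 -0.9  5.3] q6 1.0166970515682439 eff6 0.34218767657876015 cw 2.174 w 9.257483232917462 24.75
t 24.8 pos [590.45 174.74  55.78] yaw 41.16 cw rad 2.174 tip depth 34.0 F [ 2.  -0.3  6.4] M [-0.22 -0.36  0.31] w 10.1
363 {'c': array([569.8,  11.6]), 'wh': array([83. , 24.6]), 'ang': 16.5, 'mean': array([569.6,  11.6]), 'pca': np.float64(16.5), 'n': 362}
```

The torque now rises steadily against the stop, the key is home and still gripped, and the bar lies centred in the compartment. I'm handing in.

```bash
python3 -c "
from cell import robot; print(robot.finish_job())"
```

```text
the job is handed in; nothing more can be done
None
```

The job is handed in, no verdict shown: the silver bar lies flat in the empty compartment, and the key is home, still gripped and held clockwise against a firm stop. That stop came about 0.3 rad later than I expected, and I couldn't see the dial's index mark to confirm the full quarter turn.

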